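# Close the topping caddy and tuck its cover under the lip

## Task

The truck is about to drive off: close the topping caddy by folding its green cover down over the well with your fingertips, then, keeping it pressed down, push it along by its white rib until its free edge is fully home beneath the black lip, so that it stays shut when you let go. Leave the cups, bottles, jar, shaker and food tray standing where they are, neither lifted nor pushed aside.

Things in the scene. Friction and masses are not known exactly. Their poses are not given: they have to be found in the camera images.
- caddy: Topping caddy, a fixed silver box 190 x 150 x 95 mm high with an open well (x -54 to +56 mm). Origin: centre of underside (box spans x -97 to +93); z up; x points from hinge to lip, at the start away from the robot within 0.5 rad. Hinge pin along y at x = -65 mm + slide, height 100 mm. Hinge cheeks, 4 mm thick, at y +-70 mm, x -79 to -33, rise to 114 mm. Decks beside the well at 95 mm.
- cover (a joint): Fold angle of the green cover, rad: 0 flat over the well (a stop), 1.57 upright, 1.92 leaning back from the lip; starts at 1.5 to 1.9. A stiff plate 130 mm from hinge pin to free edge, 116 mm wide, 4 mm thick; its top face is at height 102 mm when flat. A weak spring keeps it open and lifts it again (under 1 N at its edge) if let go untucked.
- runner (a joint): Slide of the cover along the caddy's x, m: its hinge pin runs in slots. 0 back, 0.020 at the stop by the lip; starts at 0 to 0.002; friction about 4 N, stays where left. At 0 the flat cover's edge is 5 mm short of the lip's flared entry, at 0.020 it is 15 mm beneath it. Keep it back until the cover is flat, else the edge lands on the lip.
- cover_edge (a point): Middle of the cover's free edge, on its top face (up when folded flat, turned away from the lip when open). Axes turn with the cover: x from hinge to free edge, z out of the top face.
- rib_foot (a point): Foot of the white rib on the cover's top face, at the rib's hinge-side face, mid-width, 97 mm from the hinge pin: where a fingertip presses down and pushes towards the lip. The rib is 6 mm thick, 70 mm wide and stands 10 mm out of the face. Axes as the cover's.
- lip (a point): Inner edge of the flat part of the black retaining lip, mid-width, on its underside: caddy x = +76 mm, height 105 mm (3 mm above the flat cover's top face). Axes as the caddy's. The lip is 100 mm wide, 3 mm thick, its top at 108 mm; its entry flares up towards the hinge over 6 mm, to 112 mm.
- cup0: Yellow portion cup with lid, 54 mm across, 45 mm high, standing in the well (bystander). Origin at its foot.
- cup1: Red portion cup with lid, 54 mm across, 45 mm high, standing in the well (bystander). Origin at its foot.
- mustard: Yellow squeeze bottle, 56 mm across, 175 mm high, standing to one side of the caddy (bystander). Origin at its foot.
- ketchup: Red squeeze bottle, 56 mm across, 175 mm high, standing to the other side (bystander). Origin at its foot.
- relish: Green glass jar, 64 mm across, 85 mm high, close beside the caddy (bystander). Origin at its foot.
- shaker: White shaker, 40 mm across, 80 mm high, close beside the caddy (bystander). Origin at its foot.
- food_tray: Paper food tray 110 by 190 mm, up to 51 mm high, with two filled buns, beyond the lip (bystander). Origin: centre of the underside.
Things that resemble listed ones, but are neither listed nor needed, are in the scene too. What is shaped like the caddy but red is not meant.

How it is judged:
By the outcome, as a careful person would: the job done as asked, in the order asked, and still so for the second after the job is handed in, with the robot touching nothing.
It also fails if it takes over 45 s, if anything falls off the work surface, if the arm or the gripper's body presses on something with over 40 N, if the wrist force passes 120 N, or if a joint passes its speed limit or range.

## Robot

A 7-joint arm with a two-finger parallel gripper is mounted at the origin on the work surface. World frame = base frame: x ahead of the robot, y to its left, z up, the work surface at z = 0. Lengths are in m, angles in rad, forces in N, time in s.
With the tool pointing down it reaches from about 0.35 to 0.9 m from the base axis. Payload 8.1 kg.
Tool frame: the origin (TCP) lies at the very end of the fingers, on their centre line; the grasp point (between the pads) lies 19 mm behind it (arm.tcp_to_grasp is the z of the grasp point in the tool frame, in m); z points along the fingers, y is the line along which they close (so a half turn about z gives the same grasp; the last joint's range is limited). The gripper opens to 92 mm and grips with 3 to 60 N. Pads are 19 mm wide; open, the fingers measure 130 mm over their backs; the gripper's body (75 mm by 190 mm) begins 47 mm behind the grasp point.
Start: joints at [-1.267, 0.434, 0.025, 1.573, -0.012, 1.134, -0.075], TCP at [0.247, 0.574, 0.227] pointing down, gripper open.
Joint ranges: [-2.62, 2.62], [-0.44, 2.09], [-1.27, 1.32], [0.08, 2.57], [-1.32, 4.46], [0.12, 2], [-2.74, 2.74]. Speed limits (rad/s): [2.22, 2.22, 3.01, 3.01, 3.14, 3.14, 3.14].

## Interface

Orientations are given as a rotation vector (axis times angle).
In Python, from cell import readout, vision, sign_off, arm gives the robot as it stands. The module is installed in compiled form; this text tells all that it offers.
- The arm moves only by the shell command python3 -m creep 'ROWS' [FORCE]. ROWS is JSON, a list of rows, each a list of 5 numbers: the shift along the tool's x, y, z in units of 4 cm (1.0 is 4 cm), then the turn about the tool's z in units of 4 degrees (1.0 is 4 degrees), then the opening, from 0 (shut) to 1 (fully open). A call has 1 to 12 rows; each row shifts and turns the commanded pose from where the row before left it, along the tool's axes as they then stand; what a row does not reach is not made up. A row lasts 1/8 s, in which the tool goes at most 62.5 mm and 10.7 degrees, less where a joint would pass 70% of its speed; a pose out of reach is approached as far as the arm can. A call with a number of a shift or a turn outside -1 to 1 is refused whole. A call with a gripper value outside its range is refused whole. The fingers move at their own pace and stop on an object; FORCE is the grip in N (left out, the last holds). Time passes only in rows, so rows that do not move let the fingers close. It gives the time, the measured TCP pose, the force, the opening and the grip force at its end, in the units of the state.
- readout.observe(): the state, without advancing time (a new reading comes with each control period).
- vision.get_image(name): name is "scene" or "top"; returns a dict with "pixels" (400x640x3 uint8, blue, green, red), "z_map" (400x640 float32, m along the optical axis (not along the pixel's ray), 0 where there is no reading), "camera_matrix" (3x3 intrinsics, pixels), "position" and "rotation" of the camera in the world. Camera axes: x right, y up, looking along -z (the intrinsics and any distortion apply to the point x, -y, -z); pixel columns grow to the right and rows downward; lengths in m; the calibration is good to about 2 mm. A picture is of the moment at which its call begins.
- sign_off(): hands the job in; it is judged then, once.
The state is a dict: "clock": time; "joints": joint angles; "dq": joint speeds; "joint_efforts": joint torques, N m; "position": TCP position; "ee_rot": TCP orientation; "force": force on the tool from outside, world axes, zero at the start; "ft_torque": the same for the moment, N m; "width": opening from 0.0 (shut) to 1.0 (fully open); "gripper_force": force on a finger pad.
Only numpy, scipy, OpenCV 4.12 (cv2) and the standard library are available. Lean on these libraries where they do the work, as an engineer would, in place of code of your own. Each camera call takes 0.05 s, during which the arm holds its last target. There are 200 camera calls.

## Working session

There is one attempt and no reset: what is moved stays moved. The work goes in short steps, Python scripts to look and compute and a shell command to move; the robot and the scene stay as the last step left them, time stands still between calls to the robot, and variables do not carry over. Pictures are saved under pics/ and viewed, at most 10 in all, crops included, and the job is handed in when it is done.

```bash
mkdir -p pics; cat > h.py <<'E'
import numpy as np, cv2
from cell import readout, vision
def cloud(im):
    z=im["z_map"]; K=np.array(im["camera_matrix"]); v,u=np.mgrid[0:z.shape[0],0:z.shape[1]]
    p=np.stack([(u-K[0,2])/K[0,0]*z,-(v-K[1,2])/K[1,1]*z,-z],-1)
    return p@np.array(im["rotation"]).T+np.array(im["position"])
E
python3 - <<'E'
from h import *
for n in("scene","top"):
    im=vision.get_image(n); cv2.imwrite(f"pics/{n}0.png",im["pixels"]); np.save(f"{n}0.npy",cloud(im)); print(n,im["position"],im["camera_matrix"],{k for k in im})
s=readout.observe(); print(s)
E
```

```text
Traceback (most recent call last):
  File "h.py", line 6, in cloud
    return p@np.array(im["rotation"]).T+np.array(im["position"])
           ~~~~~~~~~~~~~~~~~~~~~~~~~~~~^~~~~~~~~~~~~~~~~~~~~~~~~
ValueError: operands could not be broadcast together with shapes (400,640) (3,)
```

View pics/scene0.png

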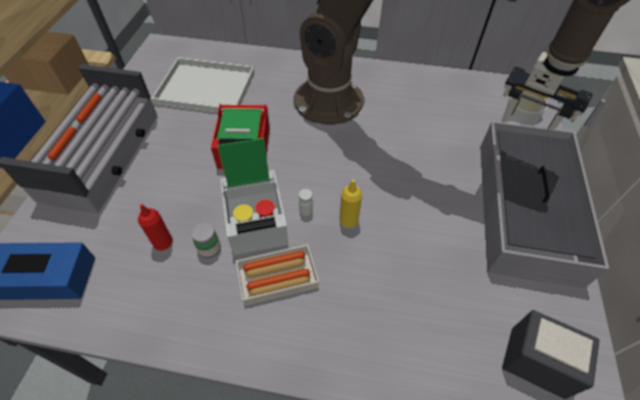

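The scene view shows two candidates. The silver caddy is at about (255,210), with its upright green cover at (245,163). The red look-alike is at (240,135), already closed, and isn't the one meant. The rotation is evidently a rotation vector, so I'll fix the helper.

```bash
sed -i 's/np.array(im\["rotation"\]).T/Rm(im).T/' h.py; cat >> h.py <<'E'
def Rm(im):
    r=np.array(im["rotation"],float); return r if r.shape==(3,3) else cv2.Rodrigues(r)[0]
E
python3 - <<'E'
from h import *
for n in("scene","top"):
    im=vision.get_image(n); cv2.imwrite(f"pics/{n}1.png",im["pixels"]); C=cloud(im); np.savez(f"{n}1.npz",C=C,px=im["pixels"],K=im["camera_matrix"],R=Rm(im),p=im["position"]); print(n,im["position"],im["rotation"],im["camera_matrix"],{k for k in im})
    if n=="scene":
        for u,v in((60,240),(400,300),(243,213),(255,226)): print(u,v,C[v,u])
s=readout.observe(); print(s)
E
```

```text
scene [1.15445772 0.1760294  0.97884494] [0.45625033 0.55098803 1.69535484] [[416.18575832   0.         315.99593957]
 [  0.         416.18575832 202.98393008]
 [  0.           0.           1.        ]] {'pixels', 'position', 'z_map', 'rotation', 'camera_matrix'}
60 240 [ 0.70874815 -0.62190778 -0.00186566]
400 300 [ 0.70706246  0.30433177 -0.00338859]
243 213 [ 0.55938885 -0.13959895  0.04741741]
255 226 [ 0.63049622 -0.07828594  0.10833454]
top [0.35335713 0.06864714 1.1655831 ] [ 0.11684308 -0.14984588 -1.53511047] [[386.71174277   0.         316.92069627]
 [  0.         386.71174277 201.62028639]
 [  0.           0.           1.        ]] {'pixels', 'position', 'z_map', 'rotation', 'camera_matrix'}
{'clock': 0.15, 'joints': array([-1.26663696,  0.43504345,  0.02498252,  1.57385827, -0.01161724,
        1.13396639, -0.07511699]), 'dq': array([-1.56573663e-03,  1.47376629e-03, -7.54682466e-04, -2.19147667e-03,
        1.31392516e-03, -7.28858029e-05, -1.77924132e-04]), 'joint_efforts': array([ 2.45744021e-03, -6.68261361e+01,  9.86053571e-01, -3.14689779e+01,
       -6.05753507e-02,  3.94189171e-02,  1.27587314e-04]), 'position': array([0.24716936, 0.57365516, 0.22614897]), 'ee_rot': array([-6.34666815e-01, -3.07667608e+00,  1.76214795e-03]), 'force': array([0.12900529, 0.88799454, 0.88148458]), 'ft_torque': array([-0.0146932 , -0.03001355, -0.02133634]), 'gripper_force': 0.0, 'width': 1.00292520163053}
```

View pics/top1.png

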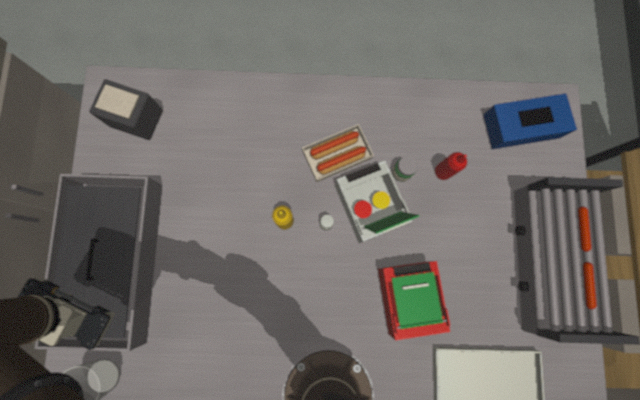

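The top view shows the silver caddy at (372,200): black lip at (365,170), upright green cover along (365–417, 213–235). The red look-alike is at (416,300). I'll enlarge the silver one and measure it.

```bash
python3 - <<'E'
from h import *
d=np.load("scene1.npz"); C=d["C"]; px=d["px"]; t=np.load("top1.npz")
a=cv2.resize(px[120:310,130:370],(480,380),interpolation=3); b=cv2.resize(t["px"][120:250,260:480],(480,284),interpolation=3)
cv2.imwrite("pics/crop1.png",np.hstack([a,cv2.copyMakeBorder(b,0,96,0,0,0)])[:, :960][:,::1] if 0 else np.vstack([cv2.resize(a,(380,300)),cv2.resize(b,(380,225))]))
for name,D in(("scene",d),("top",t)):
    C=D["C"];px=D["px"].astype(int);B,G,R=px[...,0],px[...,1],px[...,2]
    x,y,z=C[...,0],C[...,1],C[...,2]
    roi=(abs(x-.56)<.2)&(abs(y+.1)<.25)
    m=roi&(px.max(-1)<60)&(z>.1)&(z<.115)&(x>.55)
    P=C[m]; print(name,"lip",len(P))
    if len(P)>10: r=cv2.minAreaRect(P[:,:2].astype(np.float32)); print(r,P[:,2].mean()); 
    g=roi&(G>R+30)&(G>B+20)&(x>.4)&(y<.05)&(z>.105); P=C[g]; print("green",len(P),P.min(0),P.max(0))
    c=np.median(P,0); U,S,V=np.linalg.svd(P-P.mean(0),full_matrices=False); print(P.mean(0),S/np.sqrt(len(P)),V[2])
    gr=roi&(px.max(-1)-px.min(-1)<25)&(px.min(-1)>90)&(abs(z-.095)<.006)&(y<-.0); P=C[gr]
    print("deck",len(P),cv2.minAreaRect(P[:,:2].astype(np.float32)),P[:,2].mean())
    # objects
    for nm,mm in(("yel",(R>150)&(G>120)&(B<80)),("red",(R>130)&(G<60)&(B<60))):
        n,l,s,ce=cv2.connectedComponentsWithStats((mm&(x>.4)&(x<.75)).astype(np.uint8))
        for i in range(1,n):
            if s[i,4]>30: print(nm,ce[i].round(),C[l==i].mean(0).round(3),C[l==i][:,2].max().round(3))
E
```

```text
scene lip 291
((0.6241810917854309, -0.07891792058944702), (0.021502261981368065, 0.0915302038192749), 22.084674835205078) 0.10674358020179181
green 1750 [ 0.44209184 -0.1989232   0.10506962] [ 0.51420563 -0.08758682  0.22913447]
[ 0.47748516 -0.14420644  0.16904613] [0.03660316 0.03197356 0.00174024] [0.89219436 0.39117139 0.22577459]
deck 623 ((0.4922856092453003, -0.14167851209640503), (0.3207654356956482, 0.15882815420627594), 26.913740158081055) 0.09418684944530743
yel [351. 194.] [0.505 0.144 0.132] 0.149
yel [243. 213.] [ 0.559 -0.14   0.049] 0.054
red [ 62. 143.] [ 0.486 -0.671  0.141] 0.145
red [265. 207.] [ 0.531 -0.086  0.049] 0.053
red [148. 218.] [ 0.672 -0.335  0.132] 0.144
red [280. 261.] [ 0.681 -0.005  0.046] 0.05
red [288. 278.] [0.724 0.025 0.046] 0.049
top lip 173
((0.625044047832489, -0.07773882150650024), (0.01734003610908985, 0.09109919518232346), 24.05278205871582) 0.10934194710886201
green 109 [ 0.4448251  -0.19893101  0.19554639] [ 0.49016833 -0.0947936   0.23157299]
[ 0.4676222  -0.14650359  0.22556878] [0.03243884 0.00471889 0.00159312] [-0.89812329 -0.39567913 -0.19186605]
deck 810 ((0.5837728381156921, -0.18900670111179352), (0.1903620958328247, 0.3231827914714813), 23.8221435546875) 0.0956647807663509
yel [335. 148.] [ 0.715 -0.004  0.039] 0.047
yel [343. 163.] [ 0.669 -0.028  0.038] 0.043
yel [381. 200.] [ 0.558 -0.139  0.051] 0.058
yel [282. 216.] [0.488 0.143 0.137] 0.18
red [457. 162.] [ 0.654 -0.337  0.137] 0.178
red [362. 209.] [ 0.529 -0.086  0.051] 0.056
red [585. 227.] [ 0.485 -0.672  0.146] 0.153
```

View pics/crop1.png

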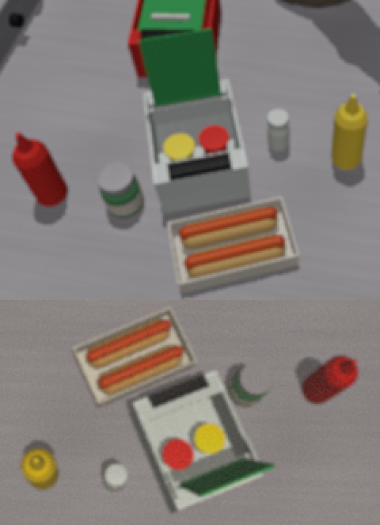

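```bash
python3 - <<'E'
from h import *
s=readout.observe(); R=cv2.Rodrigues(s["ee_rot"])[0]; print(R.round(3))
p=s["position"]; T=np.array([.4264,-.1654,.255]); N=33
Rz=cv2.Rodrigues(np.array([0,0,np.deg2rad(4)]))[0]
for i in range(N):
    d=R.T@((T-p)/N)/.04; print([round(float(v),2) for v in d],end=' '); R=R@Rz
print(R.round(3))
E
```

```text
[[-0.918  0.396 -0.   ]
 [ 0.396  0.918 -0.001]
 [-0.    -0.001 -1.   ]]
[-0.35, -0.46, -0.02] [-0.38, -0.44, -0.02] [-0.41, -0.41, -0.02] [-0.43, -0.38, -0.02] [-0.46, -0.35, -0.02] [-0.48, -0.31, -0.02] [-0.5, -0.28, -0.02] [-0.52, -0.24, -0.02] [-0.54, -0.21, -0.02] [-0.55, -0.17, -0.02] [-0.56, -0.13, -0.02] [-0.57, -0.09, -0.02] [-0.57, -0.05, -0.02] [-0.58, -0.01, -0.02] [-0.58, 0.03, -0.02] [-0.57, 0.07, -0.02] [-0.57, 0.11, -0.02] [-0.56, 0.15, -0.02] [-0.54, 0.19, -0.02] [-0.53, 0.22, -0.02] [-0.51, 0.26, -0.02] [-0.49, 0.3, -0.02] [-0.47, 0.33, -0.02] [-0.45, 0.36, -0.02] [-0.42, 0.39, -0.02] [-0.39, 0.42, -0.02] [-0.36, 0.45, -0.02] [-0.33, 0.47, -0.02] [-0.3, 0.49, -0.02] [-0.26, 0.51, -0.02] [-0.23, 0.53, -0.02] [-0.19, 0.54, -0.02] [-0.15, 0.56, -0.02] [[ 0.909  0.418 -0.   ]
 [ 0.418 -0.909 -0.001]
 [-0.001  0.001 -1.   ]]
```

Closing the fingers while travelling; I rise first, then move and turn.

```bash
python3 -m creep '[[-0.35,-0.46,-0.5,1,0],[-0.38,-0.44,-0.3,1,0],[-0.41,-0.41,0,1,0],[-0.43,-0.38,0,1,0],[-0.46,-0.35,0,1,0],[-0.48,-0.31,0,1,0],[-0.5,-0.28,0,1,0],[-0.52,-0.24,0,1,0],[-0.54,-0.21,0,1,0],[-0.55,-0.17,0,1,0],[-0.56,-0.13,0,1,0]]' 20
python3 -m creep '[[-0.57,-0.09,0,1,0],[-0.57,-0.05,0,1,0],[-0.58,-0.01,0,1,0],[-0.58,0.03,0,1,0],[-0.57,0.07,0,1,0],[-0.57,0.11,0,1,0],[-0.56,0.15,0,1,0],[-0.54,0.19,0,1,0],[-0.53,0.22,0,1,0],[-0.51,0.26,0,1,0],[-0.49,0.3,0,1,0]]'
python3 -m creep '[[-0.47,0.33,0,1,0],[-0.45,0.36,0,1,0],[-0.42,0.39,0,1,0],[-0.39,0.42,0,1,0],[-0.36,0.45,0,1,0],[-0.33,0.47,0,1,0],[-0.3,0.49,0,1,0],[-0.26,0.51,0,1,0],[-0.23,0.53,0,1,0],[-0.19,0.54,0,1,0],[-0.15,0.56,0,1,0],[0,0,0,0.3,0]]'
```

```text
clock: 1.52
position: [0.3072, 0.3262, 0.2587]
ee_rot: [1.747, 2.611, 0.0]
force: [-0.2, -0.1, 0.3]
width: 0.007
gripper_force: 0.0
clock: 2.9
position: [0.3674, 0.0798, 0.2588]
ee_rot: [-2.598, -1.766, -0.0]
force: [0.5, 0.1, -0.6]
width: 0.008
gripper_force: 0.0
clock: 4.4
position: [0.4265, -0.1668, 0.2587]
ee_rot: [3.076, 0.63, -0.001]
force: [-0.4, 0.8, -0.1]
width: 0.006
gripper_force: 0.0
```

```bash
python3 -m creep '[[0,0,0.7,-0.14,0],[0,0,0.7,0,0],[0,0,0.62,0,0],[0,0,0,0,0]]'
python3 -m creep '[[0.25,0,0,0,0],[0.25,0,0,0,0],[0.25,0,0,0,0],[0.25,0,0,0,0],[0,0,0,0,0]]'
python3 - <<'E'
from h import *
im=vision.get_image("scene"); a=im["pixels"][90:260,170:340]; t=vision.get_image("top"); b=t["pixels"][130:300,300:470]
cv2.imwrite("pics/c2.png",cv2.resize(np.hstack([a,b]),(800,400),interpolation=3))
s=readout.observe(); d=s["position"][:2]-[.550,-.1111]; print("caddy xy",d@[.9157,.4019],d@[-.4019,.9157],s["position"][2])
E
```

```text
clock: 4.9
position: [0.4251, -0.1638, 0.1767]
ee_rot: [-3.071, -0.654, 0.006]
force: [-0.4, -0.8, 0.1]
width: 0.009
gripper_force: 0.0
clock: 5.52
position: [0.4638, -0.1479, 0.1779]
ee_rot: [3.072, 0.656, 0.0]
force: [-0.1, 0.1, 1.0]
width: 0.0
gripper_force: 0.0
caddy xy -0.09488866226107813 0.0009270584090054095 0.17785397091112307
```

View pics/c2.png

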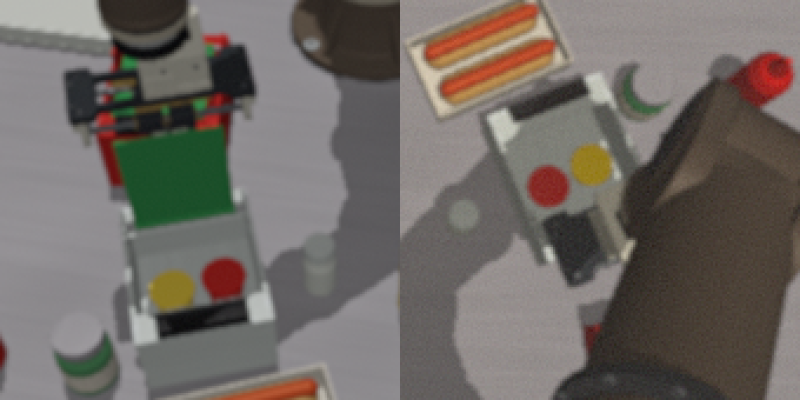

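The scene crop (left half) shows the fingers directly behind the cover at about (170,130), centred on it. The cups, jar and shaker are untouched. I'll push on to about 57°.

```bash
python3 -m creep '[[0.2,0,0,0,0],[0.2,0,0,0,0],[0.2,0,0,0,0],[0.2,0,0,0,0],[0.2,0,0,0,0],[0.2,0,0,0,0],[0.2,0,0,0,0],[0.2,0,0,0,0],[0,0,0,0,0]]'
python3 - <<'E'
from h import *
im=vision.get_image("scene"); px=im["pixels"].astype(int);C=cloud(im); B,G,R=px[...,0],px[...,1],px[...,2]
a=im["pixels"][90:260,170:340];cv2.imwrite("pics/c3.png",cv2.resize(a,(400,400),interpolation=3))
ex=np.array([.9157,.4019]); o=np.array([.55,-.1111])
X=(C[...,:2]-o)@ex; Y=(C[...,:2]-o)@[-.4019,.9157]
m=(G>R+30)&(G>B+20)&(abs(Y)<.06)&(X>-.09)&(X<.1)&(C[...,2]>.103); x=X[m];z=C[...,2][m]
print(m.sum(),"angle",np.arctan2(*np.polyfit(x,z,1)[:1],1),"z at edge",np.percentile(z,98),"x",np.percentile(x,98))
s=readout.observe(); d=s["position"][:2]-o; print("tcp caddy",d@ex,d@[-.4019,.9157],s["position"][2],s["force"])
E
```

```text
clock: 6.75
position: [0.522, -0.1219, 0.1779]
ee_rot: [3.072, 0.656, 0.0]
force: [-0.3, 1.0, -0.2]
width: 0.008
gripper_force: 0.0
248 angle 0.8199576984544651 z at edge 0.34709512155686423 x 0.009484234407587739
tcp caddy -0.030418310862776826 0.0012606724548832875 0.17792530960553443 [0.47606338 0.22920757 1.47996479]
```

View pics/c3.png

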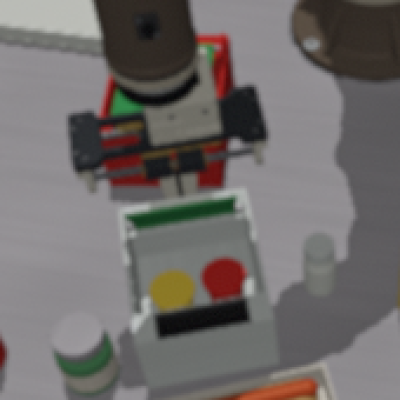

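The cover now shows as a foreshortened green strip at (180,210). That fits about 57°, nearly edge-on to the camera, with the tips behind it below the rib. Next I follow the arc down.

```bash
python3 -m creep '[[0.18,0,0.2,0,0],[0.17,0,0.2,0,0],[0.18,0,0.22,0,0],[0.17,0,0.23,0,0],[0.12,0,0.25,0,0],[0.1,0,0.25,0,0],[0,0,0,0,0]]'
python3 - <<'E'
from h import *
im=vision.get_image("scene"); C=cloud(im); px=im["pixels"].astype(int); B,G,R=px[...,0],px[...,1],px[...,2]
a=im["pixels"][90:260,170:340];cv2.imwrite("pics/c4.png",cv2.resize(a,(400,400),interpolation=3))
o=np.array([.55,-.1111]);X=(C[...,:2]-o)@[.9157,.4019]; Y=(C[...,:2]-o)@[-.4019,.9157];z=C[...,2]
m=(G>R+30)&(G>B+20)&(abs(Y)<.065)&(X>-.09)&(X<.1)&(z>.1)&(z<.2)
print(m.sum(),np.polyfit(X[m],z[m],1),X[m].max(),z[m].max())
s=readout.observe(); d=s["position"][:2]-o; print("tcp caddy",d@[.9157,.4019],d@[-.4019,.9157],s["position"][2],s["force"])
E
```

```text
clock: 7.68
position: [0.5545, -0.107, 0.1229]
ee_rot: [-3.072, -0.655, 0.002]
force: [0.5, 0.4, 0.4]
width: 0.006
gripper_force: 0.2
803 [0.26369367 0.11915825] 0.06213858783289159 0.19850670722531938
tcp caddy 0.00573792386075309 0.001724159901411562 0.12346152684299298 [-0.34193017  0.07484809  0.01785274]
```

View pics/c4.png

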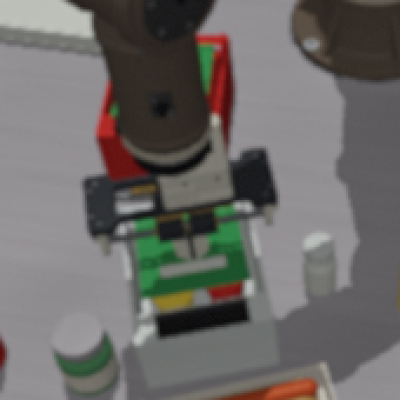

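The cover is now about 15° from flat, green from (150,220) to (240,290). The fingertips sit just behind the white rib at (195,265). I'll go down to flat and press lightly.

```bash
python3 -m creep '[[0.05,0,0.2,0,0],[0.03,0,0.2,0,0],[0.02,0,0.12,0,0],[0,0,0.08,0,0],[0,0,0,0,0]]'
python3 - <<'E'
from h import *
s=readout.observe();o=np.array([.55,-.1111]); d=s["position"][:2]-o; print("tcp caddy",d@[.9157,.4019],d@[-.4019,.9157],s["position"][2],s["force"])
E
```

```text
clock: 8.35
position: [0.559, -0.1057, 0.1011]
ee_rot: [-3.072, -0.654, -0.002]
force: [-4.7, 1.9, 17.1]
width: 0.006
gripper_force: 8.7
tcp caddy 0.010443451433043534 0.0013036850331593017 0.10109261723767653 [-4.65559063  1.90263788 17.11683096]
```

```bash
python3 -m creep '[[0.1,0,-0.015,0,0],[0.1,0,0,0,0],[0.1,0,0,0,0],[0.1,0,0,0,0],[0.1,0,0,0,0],[0,0,0,0,0]]'
python3 -m creep '[[0.1,0,0,0,0],[0.1,0,0,0,0],[0.1,0,0,0,0],[0.05,0,0,0,0],[0,0,0,0,0]]'
python3 - <<'E'
from h import *
s=readout.observe();o=np.array([.55,-.1111]); d=s["position"][:2]-o; print("tcp caddy",d@[.9157,.4019],d@[-.4019,.9157],s["position"][2],s["force"])
im=vision.get_image("scene");a=im["pixels"][90:260,170:340];cv2.imwrite("pics/c5.png",cv2.resize(a,(500,500),interpolation=3))
E
```

```text
clock: 9.1
position: [0.5762, -0.0982, 0.1013]
ee_rot: [-3.073, -0.653, 0.001]
force: [-6.5, -0.5, 15.2]
width: 0.005
gripper_force: 7.3
clock: 9.72
position: [0.587, -0.0943, 0.1009]
ee_rot: [3.073, 0.65, -0.007]
force: [-11.8, -5.4, 14.9]
width: 0.004
gripper_force: 10.1
tcp caddy 0.040604019612384745 0.0005333185485544235 0.10089861687127727 [-11.79743269  -5.38824966  14.94742156]
```

View pics/c5.png

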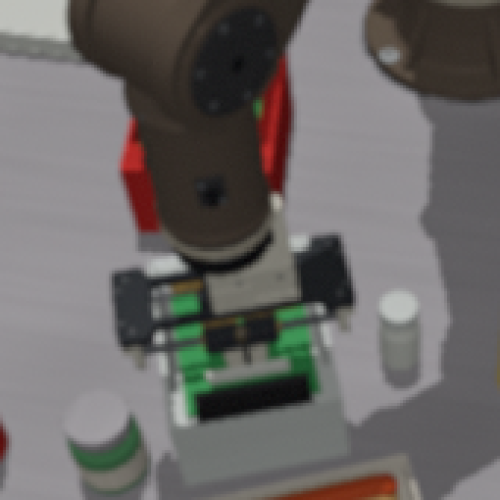

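The rib at (260,370) is now close to the black lip at (255,397), and the edge is under it. I'll push on until the stop shows in the force.

```bash
python3 -m creep '[[0.05,0,0,0,0],[0.05,0,0,0,0],[0,0,0,0,0],[0,0,0,0,0]]'
python3 -m creep '[[0.05,0,0,0,0],[0.05,0,0,0,0],[0,0,0,0,0],[0,0,0,0,0]]'
python3 -c "
from h import *
s=readout.observe();o=np.array([.55,-.1111]); d=s['position'][:2]-o; print('tcp caddy',d@[.9157,.4019],s['force'])"
```

```text
clock: 10.28
position: [0.5872, -0.0943, 0.1004]
ee_rot: [-3.074, -0.647, 0.015]
force: [-22.6, -9.0, 20.3]
width: 0.002
gripper_force: 15.3
clock: 10.78
position: [0.5875, -0.0943, 0.0998]
ee_rot: [-3.074, -0.644, 0.025]
force: [-32.5, -13.0, 25.2]
width: 0.005
gripper_force: 21.0
tcp caddy 0.041075897291730744 [-32.54516142 -13.01765974  25.20509864]
```

Hard stop: 8 mm more was commanded and there was no motion, only rising force. Now I relax the force, lift straight off and back away.

```bash
python3 -m creep '[[-0.1,0,-0.03,0,0],[-0.05,0,-0.05,0,0],[0,0,-0.1,0,0],[-0.1,0,-0.15,0,0],[-0.1,0,-0.3,0,0],[0,0,-0.6,0,0],[-0.3,0,-0.9,0,0],[-1,0,-0.9,0,0],[-1,0,-0.3,0,0],[-1,0,0,0,0],[-1,0,0,0,0],[0,0,0,0,0]]'
python3 - <<'E'
from h import *
im=vision.get_image("scene"); C=cloud(im); px=im["pixels"].astype(int); B,G,R=px[...,0],px[...,1],px[...,2]
t=vision.get_image("top");cv2.imwrite("pics/c6.png",cv2.resize(np.hstack([im["pixels"][120:290,130:370],t["pixels"][120:290,250:490]]),(800,283),interpolation=3))
o=np.array([.55,-.1111]);X=(C[...,:2]-o)@[.9157,.4019]; Y=(C[...,:2]-o)@[-.4019,.9157];z=C[...,2]
m=(G>R+30)&(G>B+20)&(abs(Y)<.065)&(X>-.09)&(X<.1)&(z>.08)&(z<.2)
print(m.sum(),np.polyfit(X[m],z[m],1),X[m].max(),z[m].max())
w=(px.min(-1)>140)&(abs(Y)<.03)&(z>.105)&(z<.118)&(X>.02)&(X<.07); print("rib",w.sum(),X[w].min(),X[w].max(),X[w].mean())
print(readout.observe()["force"])
E
```

```text
clock: 12.28
position: [0.4253, -0.1655, 0.2347]
ee_rot: [-3.072, -0.649, -0.004]
force: [0.6, 1.0, -0.4]
width: 0.004
gripper_force: 0.0
1408 [0.0378935  0.10276286] 0.08435711032577024 0.11543464226678257
rib 24 0.04895859058771232 0.056219131276940636 0.05370204505896101
[-0.42548958 -0.35251181 -0.20207127]
```

View pics/c6.png

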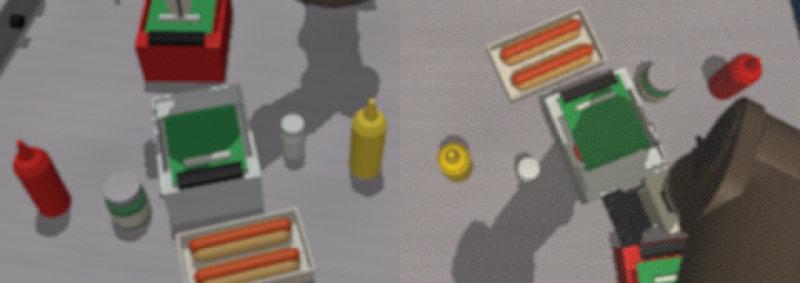

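The cover lies flat with its edge under the lip at (210,175). The rib is at caddy x of about 54 mm, against 52–58 mm expected at full slide. The bystanders are all standing where they were and the robot is clear, so I'll hand in.

```bash
python3 -c "
from cell import sign_off; print(sign_off())"
```

```text
the job is handed in; nothing more can be done
None
```

The silver caddy's green cover is folded flat and pushed to its stop under the black lip. It stayed shut after I let go, the bystanders looked undisturbed in the last images, and the job was handed in at about 12 s on the robot clock.

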